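# Hang the second eyelet template on the hook

### The job

The blue eyelet template already hangs on the hook. Take the yellow template out of the wooden rack and hang it by its hole on the same hook, in front of the blue one, and let go. Leave the blue template hanging where it is and the red one in the rack.

Things in the scene. Friction and masses are not known exactly. Their poses are not given: they have to be found in the camera images.
- yellow_template: Yellow upright plate, 8 mm thick (x), 110 g, z up. Origin: middle of the UPPER edge of its hanging hole, which is 30 mm wide (y), 42 mm high (z 0 to -42 mm). Neck around the hole 46 mm wide (y), z +22 to -40 mm, then shoulders and a panel 100 mm wide; foot at z -132 mm. Grasp from above across the neck, fingers closing along y, TCP near the origin: hole stays free.
- red_template: Red template of the same shape and axes. It and the yellow one stand upright in the two parallel slots (either way round) of a fixed plywood rack 140 x 135 mm, 40 mm high. Slots 11 mm wide, 70 mm apart along x, 30 mm deep, floor 10 mm above the table: lift straight up more than 30 mm to free a plate.
- blue_template: Blue template of the same shape, origin and axes, hanging loosely by its hole on the hook's rod near the post, 25 to 38 mm behind the rod's middle (hook_rod). A template hanging at rest has its origin 4 mm above the rod's axis.
- hook_rod (a point): Point on the axis of the hook's level steel rod, 8 mm thick, 215 mm above the table, on a fixed stand with a grey foot. z up; x along the rod to the post (axis at x +68 mm, 18 mm thick, top 12 mm above the rod axis). Free end is at -x, roughly towards the robot: straight rod from x -62 mm, tip out to -71 mm turned up to 16 mm above the axis. Rod is empty in front of blue.
There are look-alikes about, which are no part of the job. There is more than one size of the blue_template; the job needs the smallest.

How it is judged:
On the way, in this order (a step that is already met when the one before it is completed fails the run):
1. the yellow template has been lifted out of the rack (height (world z) of yellow_template above 0.18 m), for 0.1 s.
2. the yellow template's hole is on the hook's rod (x of yellow_template in the frame of hook_rod between -0.062 and 0.035 m and y of yellow_template in the frame of hook_rod between -0.018 and 0.018 m and z of yellow_template in the frame of hook_rod between 0 and 0.038 m), for 0.1 s.
At the end, for the whole second after the job is handed in: Yellow hangs by its hole on the rod between the upturned tip and the blue template, within 20 degrees of upright and under 50 mm/s; blue still hangs on the rod, within 25 mm of where it was; red still stands in the rack, within 30 mm of where it was (x of yellow_template in the frame of hook_rod between -0.063 and 0.035 m and y of yellow_template in the frame of hook_rod between -0.018 and 0.018 m and z of yellow_template in the frame of hook_rod between -0.002 and 0.012 m and angle between yellow_template's own z axis and vertical below 0.35 rad and linear speed of yellow_template below 0.05 m/s and z of blue_template in the frame of hook_rod between -0.002 and 0.012 m and distance of blue_template from where it was at the start of the episode below 0.025 m and distance of red_template from where it was at the start of the episode below 0.03 m); the robot touches nothing.
It fails at once if the blue template is pushed more than 30 mm along the hook or knocked off it (distance of blue_template from where it was at the start of the episode above 0.03 m).
It fails at once if the red template is pulled out of the rack (moved more than 40 mm) (distance of red_template from where it was at the start of the episode above 0.04 m).
It also fails if it takes over 40 s, if anything falls off the work surface, if the arm or the gripper's body presses on something with over 40 N, if the wrist force passes 120 N, or if a joint passes its speed limit or range.

### The arm

A 6-joint arm with a two-finger parallel gripper is mounted at the origin on the work surface. World frame = base frame: x ahead of the robot, y to its left, z up, the work surface at z = 0. Lengths are in m, angles in rad, forces in N, time in s.
With the tool pointing down it reaches from about 0.3 to 0.875 m from the base axis. Payload 6.4 kg.
Tool frame: the origin (TCP) lies between the finger pads, 19 mm behind the fingertips; this is the grasp point; z points along the fingers, y is the line along which they close (so a half turn about z gives the same grasp; the last joint's range is limited). The gripper opens to 85 mm and grips with 20 to 120 N. Pads are 22 mm wide; open, the fingers measure 114 mm over their backs; the gripper's body (76 mm by 85 mm) begins 54 mm behind the grasp point. The pads swing forward as they close: fully open they stand 13 mm farther back than shut.
Start: joints at [-1.453, 0.181, 1.607, -0, 1.354, -0.206], TCP at [0.183, -0.545, 0.25] pointing down, gripper open.
Joint ranges: [-2.99, 2.99], [-0.89, 2.07], [0.3, 2.58], [-1.14, 4.28], [0, 2.63], [-3.12, 3.12]. Speed limits (rad/s): [2.57, 2.57, 3.01, 3.14, 3.14, 3.14].

### API

Orientations are given as a unit quaternion [x, y, z, w].
In Python, from rig import * gives the robot as it stands. The module is installed in compiled form; this text tells all that it offers.
- The arm moves only by the shell command python3 -m jog 'ROWS' [FORCE]. ROWS is JSON, a list of rows, each a list of 7 numbers: the shift along the tool's x, y, z in units of 0.5 m (1.0 is 0.5 m), then the turn, a rotation vector about the tool's x, y, z in units of pi/2 rad (1.0 is pi/2 rad), then the opening, from -1 (shut) to 1 (fully open). In form: [[x, y, z, ax, ay, az, claw], ...]. A call has 1 to 5 rows; each row is the pose to reach, as a shift and turn from the pose commanded when the call began, along the tool's axes at that moment; what a row does not reach only later rows make up. A row lasts 1/12 s, in which the tool goes at most 41.7 mm and 7.16 degrees, less where a joint would pass 70% of its speed; a pose out of reach is approached as far as the arm can. A call with a number of a shift or a turn outside -1 to 1 is refused whole. A call with a gripper value outside its range is refused whole. The fingers move at their own pace and stop on an object; FORCE is the grip in N (left out, the last holds). Time passes only in rows, so rows that repeat a pose let the fingers close. It gives the time, the measured TCP pose, the force, the opening and the grip force at its end, in the units of the state.
- read_state(): the state, without advancing time (a new reading comes with each control period).
- read_camera(name): name is "side" or "top" or "wrist"; returns a dict with "img" (480x640x3 uint8, red, green, blue), "range_z" (480x640 float32, m along the optical axis (not along the pixel's ray), 0 where there is no reading), "intrinsics" (3x3 intrinsics, pixels), "rvec" (rotation vector, rad) and "tvec" (3), from world to camera coordinates, as OpenCV has them. Camera axes: x right, y down, z forward; pixel columns grow to the right and rows downward; lengths in m; the calibration is good to about 2 mm. The wrist camera is an equidistant fisheye: a pixel r from the principal point sees the ray r / f radians off the axis. A picture is of the moment at which its call begins.
- sign_off(): hands the job in; it is judged then, once.
The state is a dict: "time_s": time; "joints": joint angles; "joint_velocities": joint speeds; "tau": joint torques, N m; "ee_pos": TCP position; "tcp_rot": TCP orientation; "ft_force": force on the tool from outside, world axes, zero at the start; "moment": the same for the moment, N m; "finger_gap": opening from 0.0 (shut) to 1.0 (fully open); "gripper_force": force on a finger pad.
Only numpy, scipy, OpenCV 4.12 (cv2) and the standard library are available. Lean on these libraries where they do the work, as an engineer would, in place of code of your own. Each camera call takes 0.05 s, during which the arm holds its last target. There are 200 camera calls.

## Working session

There is one attempt and no reset: what is moved stays moved. The work goes in short steps, Python scripts to look and compute and a shell command to move; the robot and the scene stay as the last step left them, time stands still between calls to the robot, and variables do not carry over. Pictures are saved under pics/ and viewed, at most 10 in all, crops included, and the job is handed in when it is done.

```bash
mkdir -p pics
cat > h.py <<'E'
from rig import *
import numpy as np, cv2
def world(c):
    K=c["intrinsics"];R=cv2.Rodrigues(np.array(c["rvec"],float))[0];t=np.array(c["tvec"],float)
    v,u=np.mgrid[0:480,0:640];z=c["range_z"]
    p=np.stack([(u-K[0][2])/K[0][0]*z,(v-K[1][2])/K[1][1]*z,z],-1)
    return (p-t)@R   # camera->world
E
python3 - <<'E'
from h import *
ims=[]
for n in("side","top"):
    c=read_camera(n);np.savez(n+"0.npz",**c)
    cv2.imwrite(f"pics/{n}0.png",c["img"][:,:,::-1])
    R=cv2.Rodrigues(np.array(c["rvec"],float))[0];print(n,-R.T@np.array(c["tvec"]),R[2],c["intrinsics"][0][0])
s=read_state();print(s)
E
```

```text
side [0.32227049 1.21987494 0.90929135] [ 0.18050515 -0.83355408 -0.52211635] 603.8366630345715
top [0.35021169 0.10196415 1.31143261] [ 0.18732822 -0.01876142 -0.98211819] 558.8023469320036
{'time_s': 0.1, 'joints': array([-1.45331702e+00,  1.81464699e-01,  1.60788256e+00,  2.66194777e-05,
        1.35381158e+00, -2.06280450e-01]), 'joint_velocities': array([-0.00027594, -0.00231732, -0.00230054,  0.00047386,  0.00039945,
       -0.00030083]), 'tau': array([ 1.04604521e-04, -4.45884776e+01, -3.52237129e+01, -3.89928973e-04,
        4.20206634e-03,  7.07988718e-06]), 'ee_pos': array([ 0.18290673, -0.54465146,  0.24918767]), 'tcp_rot': array([ 9.86926201e-01,  1.61170903e-01,  4.77411174e-05, -7.81748441e-04]), 'ft_force': array([-0.61543107, -0.22614646,  0.92466342]), 'moment': array([-0.0501748 , -0.0378168 ,  0.01128761]), 'gripper_force': 0.0, 'finger_gap': 0.9971444331521943}
```

View pics/side0.png

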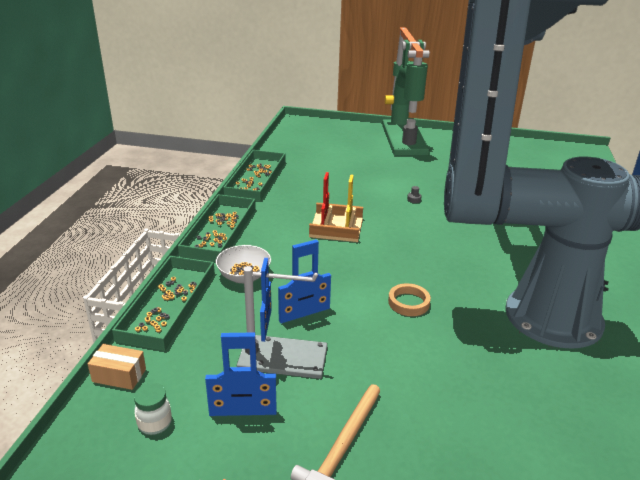

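View pics/top0.png

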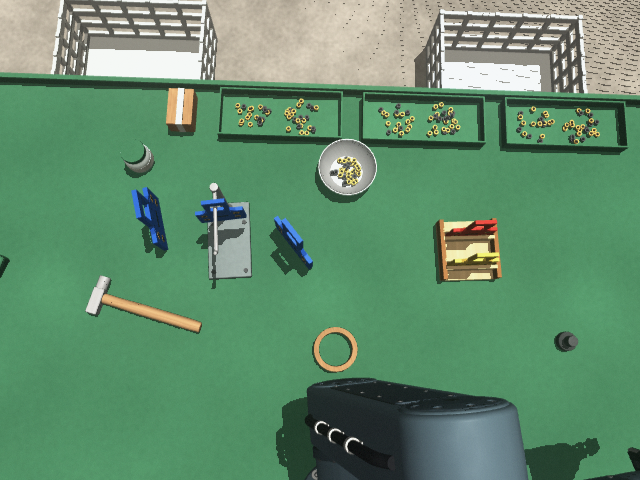

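The side view shows the yellow plate in the rack at (350,200) and red at (325,200). The hook has its post at (250,300), its tip at (315,277), and a blue plate hanging on it at (265,300).
Candidates:
- **Yellow:** the only yellow plate is side (350,200) / top (473,260). The brass rings in the trays are not plates.
- **Blue:** the hanging one is side (265,300) / top (220,210). Look-alikes stand on the table at side (305,280) / top (292,242) and side (240,380) / top (150,218). I choose the hanging one.

```bash
cat > m.py <<'E'
from h import *
def load(n): return dict(np.load(n))
def proj(c,p):
    return cv2.projectPoints(np.array(p,float).reshape(-1,1,3),c["rvec"],c["tvec"],c["intrinsics"],None)[0].reshape(-1,2)
def masks(c):
    h=cv2.cvtColor(c["img"],cv2.COLOR_RGB2HSV).astype(int);H,S,V=h[...,0],h[...,1],h[...,2]
    return dict(yellow=(H>24)&(H<34)&(S>170)&(V>90),red=((H<5)|(H>175))&(S>180)&(V>90),blue=(H>105)&(H<125)&(S>170)&(V>60))
E
python3 - <<'E'
from m import *
np.set_printoptions(precision=4,suppress=True)
for n in("side","top"):
    c=load(n+"0.npz");W=world(c);ok=c["range_z"]>0
    for k,m in masks(c).items():
        nn,l,s,ce=cv2.connectedComponentsWithStats((m&ok).astype(np.uint8))
        for i in range(1,nn):
            if s[i,4]<60: continue
            P=W[l==i];top=P[P[:,2]>np.percentile(P[:,2],97)-.006]
            d=np.linalg.svd(P[:,:2]-P[:,:2].mean(0),full_matrices=0)[2][0]
            print(n,k,s[i],"mean",P.mean(0),"lo",np.percentile(P,2,0),"hi",np.percentile(P,98,0),"top",top.mean(0),"dir",np.degrees(np.arctan2(d[1],d[0])))
c=load("side0.npz");W=world(c)
for (u,v) in [(249,269),(249,275),(275,275),(285,276),(295,277),(305,278),(313,277)]: print(u,v,W[v-3:v+4,u])
c=load("top0.npz");W=world(c)
for (u,v) in [(214,187),(215,225),(215,240),(215,255),(215,270),(215,283)]: print(u,v,W[v,u-3:u+4])
I=[load(n+"0.npz")["img"][:,:,::-1] for n in("side","top")]
a=cv2.resize(I[0][235:335,230:340],(660,600))[:, :400];
a=cv2.resize(I[0][160:340,220:380],(533,600));b=cv2.resize(I[1][200:300,430:510],(260,325))
o=np.zeros((600,800,3),np.uint8);o[:,:533]=a;o[:325,540:]=b;o[330:,540:]=cv2.resize(I[1][175:295,190:260],(260,270));cv2.imwrite("pics/crop.png",o)
E
```

```text
side red [322 173   7  51 183] mean [ 0.6108 -0.2528  0.1069] lo [ 0.6071 -0.2929  0.0465] hi [ 0.6154 -0.2179  0.168 ] top [ 0.6121 -0.2641  0.1656] dir 92.33957588043192
side blue [293 240  25  36 528] mean [0.5739 0.1396 0.1708] lo [0.551  0.1201 0.1158] hi [0.5978 0.1592 0.2015] top [0.5747 0.1385 0.1989] dir 39.40130285364346
side blue [260 259  11  82 474] mean [0.6158 0.3105 0.1722] lo [0.6092 0.2596 0.0998] hi [0.6233 0.3438 0.2428] top [0.6182 0.2982 0.2415] dir 98.89516974739553
side blue [ 279  273   52   50 1520] mean [0.576  0.1421 0.0549] lo [0.5257 0.1003 0.0041] hi [0.6225 0.1804 0.1049] top [0.5817 0.1455 0.1015] dir 39.346676377369235
side blue [ 206  333   70   83 3334] mean [0.6197 0.4586 0.0864] lo [0.5611 0.4419 0.004 ] hi [0.6786 0.4748 0.1999] top [0.6208 0.4569 0.1983] dir -164.95251323132848
top blue [132 187  36  63 850] mean [0.6179 0.4523 0.1111] lo [0.5593 0.4357 0.0111] hi [0.6771 0.4705 0.2011] top [0.6197 0.4554 0.1985] dir -165.0895194520284
top blue [201 199  24   7 108] mean [0.618  0.2939 0.2398] lo [0.6123 0.2716 0.2328] hi [0.6242 0.316  0.2445]
[... 1875 characters left out ...]
28]
 [0.581  0.3263 0.0188]
 [0.5455 0.2898 0.2182]
 [0.5458 0.288  0.2167]
 [0.5462 0.2863 0.2151]
 [0.546  0.2842 0.2162]
 [0.5823 0.3155 0.0139]]
215 255 [[0.5459 0.3269 0.0161]
 [0.547  0.3258 0.0094]
 [0.5461 0.3224 0.0153]
 [0.5465 0.3205 0.0131]
 [0.5456 0.3171 0.0195]
 [0.5462 0.3153 0.0162]
 [0.5466 0.3134 0.0138]]
215 270 [[0.51   0.3238 0.0218]
 [0.5106 0.3222 0.0175]
 [0.5114 0.321  0.0112]
 [0.5112 0.3183 0.0135]
 [0.5114 0.3162 0.0121]
 [0.5113 0.3136 0.0137]
 [0.5115 0.3114 0.0128]]
215 283 [[ 0.482   0.3254  0.0012]
 [ 0.4825  0.3238 -0.0032]
 [ 0.4821  0.3208  0.0008]
 [ 0.4821  0.3184  0.0017]
 [ 0.4824  0.3164 -0.0006]
 [ 0.4826  0.3143 -0.0019]
 [ 0.4823  0.3113  0.0019]]
```

View pics/crop.png

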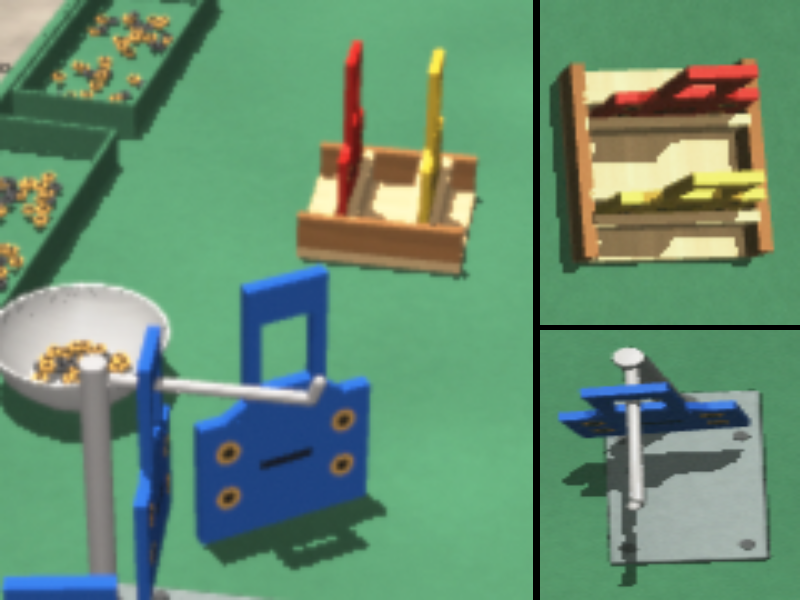

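The crop confirms it. The smallest blue hangs on the rod at side (265,300), with bigger blues standing beside it. Yellow is in the near slot and red is in the far one. Next I refine the yellow plate and rod measurements.

```bash
cat > r.py <<'E'
from m import *
np.set_printoptions(precision=4,suppress=True)
def fit(pref):
  for n in("side","top"):
    c=load(n+pref);W=world(c);I=c["img"].astype(int);ok=c["range_z"]>0
    ym=(I[...,0]>1.6*I[...,2])&(I[...,1]>.7*I[...,0])&(I[...,0]>110)&ok
    rm=(I[...,0]>2.5*I[...,1])&(I[...,0]>80)&ok
    for k,m in(("yellow",ym),("red",rm)):
        m=m&(W[...,0]>.45)&(W[...,0]<.7)&(W[...,1]<-.12)&(W[...,1]>-.36)&(W[...,2]>.05)
        P=W[m]
        if len(P)<10: print(n,k,"none");continue
        h=P[P[:,2]>.115]
        d=cv2.fitLine(h[:,:2].astype(np.float32),cv2.DIST_HUBER,0,.01,.01).ravel()
        t=P[P[:,2]>P[:,2].max()-.012]
        print(n,k,len(P),"neck lo",np.percentile(h,3,0),"hi",np.percentile(h,97,0),"mean",h.mean(0),"line",np.degrees(np.arctan2(d[1],d[0])),"zmax",np.percentile(P[:,2],99),"top mean",t.mean(0),"n",len(t), "topy",t[:,1].min(),t[:,1].max())
    g=(I.max(2)-I.min(2)<25)&ok&(W[...,2]>.205)&(W[...,2]<.24)&(abs(W[...,1]-.29)<.03)&(W[...,0]>.5)&(W[...,0]<.67)
    P=W[g];r=P[(P[:,0]<.61)&(P[:,0]>.53)&(P[:,2]<.222)]
    d=cv2.fitLine(r.astype(np.float32),cv2.DIST_HUBER,0,.01,.01).ravel()
    q=P[P[:,0]>.635];print(n,"rod dir",np.degrees(np.arctan2(d[1],d[0])),d,"post",q.mean(0),len(q),"xmin",np.percentile(P[:,0],1),"xs tip z",P[P[:,0]<.528].mean(0))
if __name__=="__main__": fit("0.npz")
E
python3 r.py
```

```text
side yellow 198 neck lo [ 0.5388 -0.2919  0.1163] hi [ 0.5477 -0.2473  0.1678] mean [ 0.544  -0.2632  0.1461] line 89.993065 zmax 0.16794075908726935 top mean [ 0.545  -0.2687  0.1644] n 34 topy -0.2939693409686245 -0.2453302167345147
side red 180 neck lo [ 0.6083 -0.2896  0.1216] hi [ 0.6161 -0.245   0.1682] mean [ 0.6115 -0.2603  0.1482] line -86.91675 zmax 0.16823025177503667 top mean [ 0.612  -0.2621  0.1646] n 28 topy -0.2933470014081478 -0.24400262109881277
side rod dir 5.2078094 [ 0.9959  0.0908 -0.0009  0.5701  0.2903  0.218 ] post [0.6505 0.2993 0.2193] 132 xmin 0.5178175869064172 xs tip z [0.5216 0.2867 0.2247]
top yellow 224 neck lo [ 0.5379 -0.295   0.1339] hi [ 0.5477 -0.2498  0.1672] mean [ 0.5429 -0.2726  0.1607] line 89.239624 zmax 0.16732364752268392 top mean [ 0.5422 -0.2734  0.163 ] n 90 topy -0.29535213962670637 -0.24950473297426173
top red 200 neck lo [ 0.6074 -0.2931  0.1459] hi [ 0.6164 -0.2497  0.1666] mean [ 0.6116 -0.2714  0.1612] line -84.18963 zmax 0.16672190283889912 top mean [ 0.6118 -0.2714  0.1626] n 88 topy -0.29358322937510156 -0.2488144702424488
top rod dir 5.298741 [0.9957 0.0923 0.0028 0.57   0.289  0.2179] post [0.6491 0.295  0.2227] 90 xmin 0.5169481004901237 xs tip z [0.5215 0.2848 0.2248]
```

```bash
cat > go.py <<'E'
import sys
from rig import *
import numpy as np
from scipy.spatial.transform import Rotation as Ro
# usage: go.py x y z yaw_deg -> rows in tool units; final straight-down pose with tool x at yaw
np.set_printoptions(precision=4,suppress=True)
s=read_state();p=s["ee_pos"];R=Ro.from_quat(s["tcp_rot"])
x,y,z,a=map(float,sys.argv[1:5])
T=Ro.from_euler("z",a,degrees=True)*Ro.from_quat([1,0,0,0])
d=R.inv().apply(np.array([x,y,z])-p);w=(R.inv()*T).as_rotvec()
print("t",s["time_s"],"p",p,"yaw",np.degrees(np.arctan2(*R.apply([1,0,0])[[1,0]])),"F",s["ft_force"],"gap",s["finger_gap"],"dist",np.linalg.norm(d));print("UNITS",d/.5,w/(np.pi/2))
E
python3 go.py .543 -.2715 .25 0
```

```text
t 0.1 p [ 0.1829 -0.5447  0.2492] yaw 18.549722847559583 F [-0.6154 -0.2261  0.9247] gap 0.9971444331521943 dist 0.45197294371408536
UNITS [ 0.8566 -0.2888 -0.0009] [-0.001  -0.0001  0.2061]
```

```bash
python3 -m jog '[[0.857,-0.289,0,0,0,0.206,1],[0.857,-0.289,0,0,0,0.206,1],[0.857,-0.289,0,0,0,0.206,1],[0.857,-0.289,0,0,0,0.206,1],[0.857,-0.289,0,0,0,0.206,1]]' 40; python3 go.py .543 -.2715 .25 0
```

```text
time_s: 0.52
ee_pos: [0.3469, -0.4201, 0.2496]
tcp_rot: [1.0, -0.0, -0.0, -0.0]
ft_force: [0.6, -0.2, 0.1]
finger_gap: 1.003
gripper_force: 0.0
t 0.5167 p [ 0.3469 -0.4201  0.2496] yaw -0.05419283230328675 F [ 0.5775 -0.2357  0.0683] gap 1.0025066249048717 dist 0.24609863593257017
UNITS [ 0.392  -0.2976 -0.0006] [-0.0004  0.0001 -0.0006]
```

```bash
python3 -m jog '[[0.39,-0.296,0,0,0,0,1],[0.39,-0.296,0,0,0,0,1],[0.39,-0.296,0,0,0,0,1],[0.39,-0.296,0,0,0,0,1],[0.39,-0.296,0,0,0,0,1]]'; python3 go.py .543 -.2715 .25 0
```

```text
time_s: 0.93
ee_pos: [0.513, -0.2939, 0.2497]
tcp_rot: [1.0, 0.0, -0.0, -0.0]
ft_force: [-0.4, -1.0, -0.7]
finger_gap: 1.001
gripper_force: 0.0
t 0.9333 p [ 0.513  -0.2939  0.2497] yaw 0.014770657866277773 F [-0.3828 -1.017  -0.6681] gap 1.0011308028159858 dist 0.037450109988424594
UNITS [ 0.06   -0.0448 -0.0007] [-0.0002  0.0003  0.0002]
```

```bash
python3 -m jog '[[0.06,-0.045,0,0,0,0,1],[0.06,-0.045,0,0,0,0,1],[0.06,-0.045,0,0,0,0,1],[0.06,-0.045,0,0,0,0,1]]'; python3 go.py .543 -.2715 .146 0
python3 - <<'E'
from h import *
c=read_camera("wrist");np.savez("w1.npz",**c);cv2.imwrite("pics/w1.png",c["img"][:,:,::-1])
K=c["intrinsics"];z=c["range_z"];R=cv2.Rodrigues(np.array(c["rvec"],float))[0];t=np.array(c["tvec"])
v,u=np.mgrid[0:480,0:640];a=(u-K[0][2])/K[0][0];b=(v-K[1][2])/K[1][1];r=np.hypot(a,b)+1e-9;k=np.tan(np.clip(r,0,1.5))/r
W=(np.stack([a*k*z,b*k*z,z],-1)-t)@R
I=c["img"].astype(int);m=(I[...,0]>1.6*I[...,2])&(I[...,1]>.7*I[...,0])&(I[...,0]>110)&(z>0)&(W[...,2]>.15)&(W[...,2]<.18)&(abs(W[...,0]-.543)<.03)
P=W[m];print(len(P),P.mean(0),np.percentile(P,[2,98],0))
d=cv2.fitLine(P[:,:2].astype(np.float32),cv2.DIST_HUBER,0,.01,.01).ravel();print(np.degrees(np.arctan2(d[1],d[0])))
E
```

```text
time_s: 1.27
ee_pos: [0.5414, -0.273, 0.2493]
tcp_rot: [1.0, 0.001, -0.001, -0.0]
ft_force: [-0.3, 0.2, 0.5]
finger_gap: 0.996
gripper_force: 0.0
t 1.2667 p [ 0.5414 -0.273   0.2493] yaw 0.057889642511921774 F [-0.3366  0.1911  0.4915] gap 0.9962878062169763 dist 0.10335406755462517
UNITS [ 0.0035 -0.0029  0.2067] [-0.0003  0.0009  0.0006]
1511 [ 0.54561417 -0.27319271  0.16230828] [[ 0.54018287 -0.29506617  0.15110547]
 [ 0.54955899 -0.25123149  0.16591339]]
-87.833084
```

View pics/w1.png

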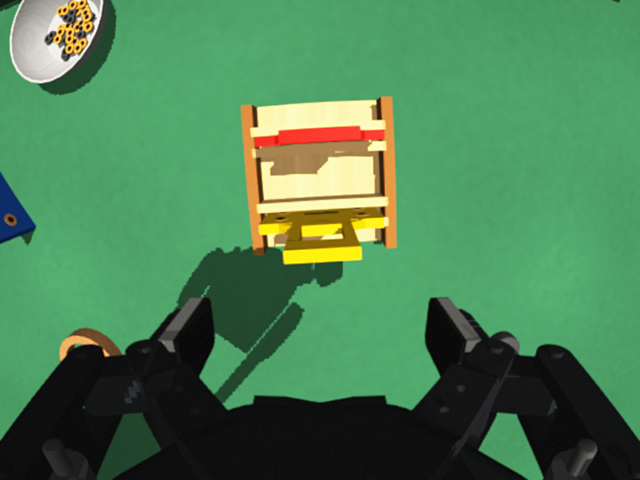

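The wrist view shows yellow's top edge at (322,255), centred between the open fingers. The rack is turned about 2°. I go down to grasp.

```bash
python3 -m jog '[[0.005,-0.001,0.03,0,0,-0.022,1],[0.005,-0.001,0.09,0,0,-0.022,1],[0.005,-0.001,0.15,0,0,-0.022,1],[0.005,-0.001,0.205,0,0,-0.022,1],[0.005,-0.001,0.205,0,0,-0.022,1]]'; python3 -m jog '[[0,0,0,0,0,0,1],[0,0,0,0,0,0,0],[0,0,0,0,0,0,-0.2],[0,0,0,0,0,0,-0.5],[0,0,0,0,0,0,-1]]' 40;python3 -m jog '[[0,0,0,0,0,0,-1],[0,0,0,0,0,0,-1],[0,0,0,0,0,0,-1],[0,0,0,0,0,0,-1],[0,0,0,0,0,0,-1]]';python3 go.py .543 -.2715 .146 2
```

```text
time_s: 1.73
ee_pos: [0.5397, -0.2716, 0.1412]
tcp_rot: [1.0, 0.016, -0.004, -0.003]
ft_force: [-0.3, 1.5, -0.6]
finger_gap: 0.999
gripper_force: 0.0
time_s: 2.15
ee_pos: [0.5453, -0.2737, 0.1499]
tcp_rot: [1.0, 0.017, 0.002, 0.001]
ft_force: [0.3, -0.6, 4.4]
finger_gap: 0.528
gripper_force: 40.6
time_s: 2.57
ee_pos: [0.5454, -0.2737, 0.1498]
tcp_rot: [1.0, 0.017, 0.002, 0.001]
ft_force: [-1.1, -1.3, 6.7]
finger_gap: 0.527
gripper_force: 40.8
t 2.5667 p [ 0.5454 -0.2737  0.1498] yaw 1.9980490730574374 F [-1.1237 -1.3065  6.658 ] gap 0.526665132031679 dist 0.005037803421596293
UNITS [-0.0047 -0.0046  0.0077] [ 0.0018 -0.0019 -0.    ]
```

```bash
python3 -m jog '[[0,0,-0.03,0,0,0,-1],[0,0,-0.07,0,0,0,-1],[0,0,-0.12,0,0,0,-1],[0,0,-0.18,0,0,0,-1],[0,0,-0.24,0,0,0,-1]]'; python3 -m jog '[[0,0,-0.05,0,0,0,-1],[0,0,-0.06,0,0,0,-1],[0,0,-0.06,0,0,0,-1]]'; python3 go.py .41 -.05 .30 5.25
python3 - <<'E'
from h import *
for n in ("side","wrist"):
    c=read_camera(n);np.savez(n+"2.npz",**c)
c=dict(np.load("side2.npz"));W=world(c);I=c["img"].astype(int)
m=(I[...,0]>1.6*I[...,2])&(I[...,1]>.7*I[...,0])&(I[...,0]>110)&(c["range_z"]>0)&(abs(W[...,0]-.543)<.05)&(W[...,1]<-.15)&(W[...,1]>-.36)&(W[...,2]>.05)
P=W[m];print(len(P),P.min(0),P.max(0),P.mean(0))
for lo in np.arange(.1,.34,.03):
    q=P[(P[:,2]>lo)&(P[:,2]<lo+.03)]
    if len(q): print(round(lo,2),len(q),np.median(q,0))
a=c["img"][90:260,250:450,::-1];b=np.load("wrist2.npz")["img"][:,:,::-1]
o=np.hstack([cv2.resize(a,(400,340)),cv2.resize(b,(400,300),interpolation=3)[:340] if 0 else cv2.copyMakeBorder(cv2.resize(b,(400,300)),0,40,0,0,0)]);cv2.imwrite("pics/lift.png",o)
E
```

```text
time_s: 2.98
ee_pos: [0.5438, -0.2721, 0.2684]
tcp_rot: [1.0, 0.018, -0.0, -0.0]
ft_force: [1.4, -0.4, -1.6]
finger_gap: 0.526
gripper_force: 41.6
time_s: 3.23
ee_pos: [0.5452, -0.2732, 0.3002]
tcp_rot: [1.0, 0.018, 0.002, 0.002]
ft_force: [-0.9, -1.6, -2.1]
finger_gap: 0.528
gripper_force: 41.6
t 3.2333 p [ 0.5452 -0.2732  0.3002] yaw 2.006293850727702 F [-0.9237 -1.5506 -2.0566] gap 0.5275349299409156 dist 0.26095214321665133
UNITS [-0.2546 -0.4556 -0.002 ] [ 0.0021 -0.0024 -0.036 ]
210 [ 0.53631303 -0.32272631  0.16240611] [ 0.54694726 -0.21544183  0.28783581] [ 0.54094952 -0.24701145  0.22253106]
0.16 44 [ 0.54033979 -0.22792168  0.17642438]
0.19 51 [ 0.54048717 -0.22754476  0.20387738]
0.22 68 [ 0.54021185 -0.24369054  0.23677372]
0.25 44 [ 0.5419064  -0.25275557  0.26489163]
0.28 3 [ 0.54135744 -0.24805904  0.28435769]
```

View pics/lift.png

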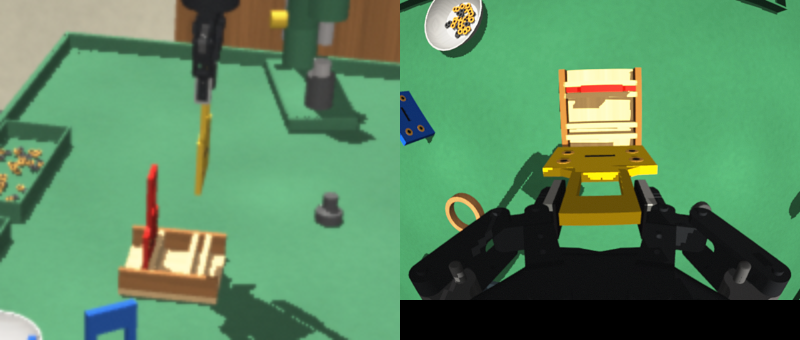

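Yellow is out of the rack and held upright, at left panel (203,150). Red is still in the rack at (150,215). I move on to a waypoint in front of the hook.

```bash
python3 -m jog '[[-0.255,-0.456,0,0,0,-0.036,-1],[-0.255,-0.456,0,0,0,-0.036,-1],[-0.255,-0.456,0,0,0,-0.036,-1],[-0.255,-0.456,0,0,0,-0.036,-1],[-0.255,-0.456,0,0,0,-0.036,-1]]';  python3 go.py .42 .275 .30 5.25
```

```text
time_s: 3.75
ee_pos: [0.434, -0.0925, 0.2946]
tcp_rot: [0.999, 0.045, -0.002, -0.001]
ft_force: [0.7, 1.3, -1.1]
finger_gap: 0.529
gripper_force: 41.9
t 3.75 p [ 0.434  -0.0925  0.2946] yaw 5.197939359341015 F [ 0.7496  1.3273 -1.1261] gap 0.5290952396527571 dist 0.36785319243351094
UNITS [ 0.0387 -0.7346 -0.009 ] [-0.0018  0.0026 -0.0006]
```

```bash
python3 -m jog '[[0.035,-0.73,-0.005,0,0,0,-1],[0.035,-0.73,-0.005,0,0,0,-1],[0.035,-0.73,-0.005,0,0,0,-1],[0.035,-0.73,-0.005,0,0,0,-1],[0.035,-0.73,-0.005,0,0,0,-1]]';  python3 go.py .42 .275 .30 5.25
```

```text
time_s: 4.17
ee_pos: [0.4255, 0.1155, 0.2968]
tcp_rot: [0.999, 0.045, -0.002, -0.0]
ft_force: [0.8, 0.2, -1.3]
finger_gap: 0.534
gripper_force: 41.9
t 4.1667 p [0.4255 0.1155 0.2968] yaw 5.209520714984746 F [ 0.8013  0.1735 -1.2733] gap 0.5337744191281288 dist 0.15959541983478734
UNITS [ 0.0179 -0.3186 -0.0064] [-0.0002  0.0021 -0.0005]
```

```bash
python3 -m jog '[[0.018,-0.319,0,0,0,0,-1],[0.018,-0.319,0,0,0,0,-1],[0.018,-0.319,0,0,0,0,-1],[0.018,-0.319,0,0,0,0,-1],[0.018,-0.319,0,0,0,0,-1]]';python3 -m jog '[[0,0,0,0,0,0,-1],[0,0,0,0,0,0,-1],[0,0,0,0,0,0,-1]]';  python3 go.py .47 .2803 .248 5.25
cat > y.py <<'E'
import sys
from r import *
def meas(tag):
    for n in("side","top"):
        c=read_camera(n);np.savez(n+tag,**c);W=world(c);I=c["img"].astype(int)
        m=(I[...,0]>1.6*I[...,2])&(I[...,1]>.7*I[...,0])&(I[...,0]>80)&(c["range_z"]>0)&(W[...,2]>.06)&(W[...,0]<.7)&(W[...,0]>.3)&(abs(W[...,1]-.29)<.09)
        P=W[m];
        if len(P)<9: print(n,"none");continue
        print(n,len(P),"lo",np.percentile(P,1,0),"hi",np.percentile(P,99,0),"mean",P.mean(0))
        M=np.where(m);print(" px",M[1].min(),M[1].max(),M[0].min(),M[0].max())
        b=(I[...,2]>1.8*I[...,0])&(c["range_z"]>0)&(W[...,2]>.09)&(abs(W[...,0]-.62)<.03)&(abs(W[...,1]-.3)<.07)
        if b.sum():print(" blue",b.sum(),W[b].mean(0),np.percentile(W[b],[1,99],0))
meas(sys.argv[1])
E
python3 y.py 3.npz
python3 - <<'E'
from m import *
a=load("side3.npz")["img"][150:330,210:400,::-1];b=load("top3.npz")["img"][150:330,130:310,::-1]
cv2.imwrite("pics/p3.png",np.hstack([cv2.resize(a,(400,380)),cv2.resize(b,(380,380))]))
E
```

```text
time_s: 4.58
ee_pos: [0.4194, 0.2783, 0.2963]
tcp_rot: [0.999, 0.048, -0.002, -0.001]
ft_force: [-1.2, -1.0, -2.3]
finger_gap: 0.532
gripper_force: 42.3
time_s: 4.83
ee_pos: [0.4214, 0.2722, 0.2976]
tcp_rot: [0.999, 0.045, -0.001, 0.001]
ft_force: [0.0, -0.2, -1.7]
finger_gap: 0.536
gripper_force: 42.3
t 4.8333 p [0.4214 0.2722 0.2976] yaw 5.166878943641045 F [ 0.0216 -0.221  -1.7007] gap 0.5363224756787562 dist 0.06997941058700739
UNITS [ 0.0986 -0.0075  0.0991] [ 0.0006  0.0014 -0.0009]
side 270 lo [0.4102 0.2671 0.1598] hi [0.439  0.3238 0.3735] mean [0.4171 0.3088 0.2279]
 px 270 370 207 322
 blue 607 [0.6161 0.3085 0.1689] [[0.6089 0.2495 0.0922]
 [0.6238 0.3443 0.244 ]]
top 30 lo [0.3759 0.2223 0.1566] hi [0.5556 0.3145 0.5975] mean [0.4246 0.2345 0.2333]
 px 167 247 216 319
 blue 659 [0.617  0.2917 0.1697] [[0.6078 0.2444 0.0925]
 [0.6274 0.3415 0.2435]]
```

View pics/p3.png

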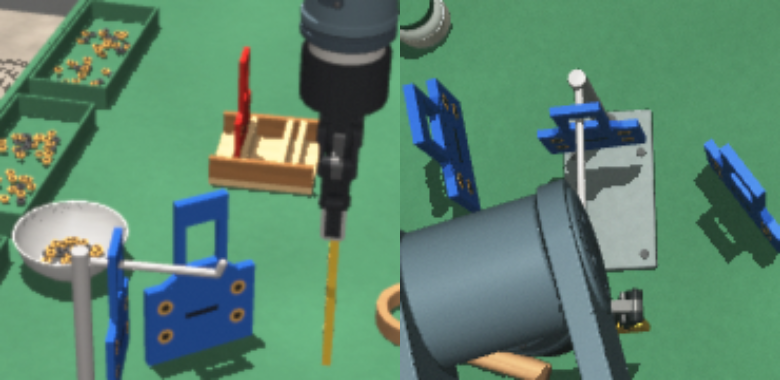

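The side crop shows yellow held upright at (330,300), well in front of the hook tip at (222,268). Blue is undisturbed at (117,270). I lower to threading height and line up with the rod.

```bash
python3 -m jog '[[0.02,-0.007,0.05,0,0,0,-1],[0.05,-0.007,0.09,0,0,0,-1],[0.078,-0.007,0.099,0,0,0,-1],[0.078,-0.007,0.099,0,0,0,-1],[0.078,-0.007,0.099,0,0,0,-1]]';python3 -m jog '[[0,0,0,0,0,0,-1],[0,0,0,0,0,0,-1]]';  python3 go.py .561 .2885 .248 5.25
python3 y.py 4.npz
python3 - <<'E'
from m import *
c=read_camera("wrist");np.savez("wrist4.npz",**c)
a=load("side4.npz")["img"][230:330,230:350,::-1];b=c["img"][:,:,::-1]
cv2.imwrite("pics/p4.png",np.hstack([cv2.resize(a,(400,333)),cv2.copyMakeBorder(cv2.resize(b,(400,300)),0,33,0,0,0)]))
E
```

```text
time_s: 5.35
ee_pos: [0.4605, 0.2793, 0.2491]
tcp_rot: [0.999, 0.045, -0.001, 0.0]
ft_force: [0.4, -0.1, -0.6]
finger_gap: 0.529
gripper_force: 42.3
time_s: 5.52
ee_pos: [0.4602, 0.2801, 0.2504]
tcp_rot: [0.999, 0.045, 0.001, -0.0]
ft_force: [0.3, 0.2, -1.6]
finger_gap: 0.529
gripper_force: 42.3
t 5.5167 p [0.4602 0.2801 0.2504] yaw 5.203634511344133 F [ 0.3269  0.2168 -1.6023] gap 0.528778010391045 dist 0.10118806435735972
UNITS [0.2023 0.0016 0.0051] [-0.0002 -0.0008 -0.0005]
side 276 lo [0.4489 0.242  0.1147] hi [0.4641 0.3326 0.3622] mean [0.4535 0.3134 0.1796]
 px 336 451 59 340
 blue 608 [0.616  0.3086 0.1682] [[0.6089 0.249  0.0916]
 [0.6243 0.344  0.2437]]
top 50 lo [0.405  0.2072 0.1153] hi [0.4651 0.2764 0.5221] mean [0.4573 0.2375 0.1988]
 px 164 247 282 314
 blue 602 [0.6176 0.2881 0.1747] [[0.6084 0.2446 0.0924]
 [0.6275 0.3411 0.2441]]
```

View pics/p4.png

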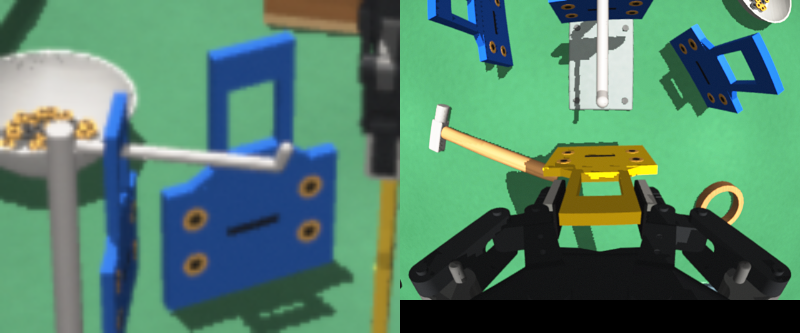

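Wrist view: the rod tip at (602,100) lines up with the hole's centre at (600,197). I thread in two stages and watch the force.

```bash
python3 -m jog '[[0.02,0.001,0.005,0,0,0,-1],[0.05,0.001,0.005,0,0,0,-1],[0.08,0.001,0.005,0,0,0,-1],[0.11,0.001,0.005,0,0,0,-1],[0.13,0.001,0.005,0,0,0,-1]]'; python3 go.py .561 .2885 .248 5.25
python3 y.py 5.npz
```

```text
time_s: 6.08
ee_pos: [0.5267, 0.2858, 0.2469]
tcp_rot: [0.999, 0.046, 0.0, -0.0]
ft_force: [0.9, 0.5, -1.1]
finger_gap: 0.534
gripper_force: 42.4
t 6.0833 p [0.5267 0.2858 0.2469] yaw 5.220340504564561 F [ 0.8782  0.4682 -1.0803] gap 0.5339656045231879 dist 0.03443161137258574
UNITS [ 0.0688  0.0009 -0.0022] [-0.     -0.0006 -0.0003]
side 387 lo [0.4913 0.2399 0.1088] hi [0.5267 0.3371 0.3591] mean [0.5205 0.3069 0.1675]
 px 270 333 215 338
 blue 610 [0.6161 0.3085 0.1684] [[0.6083 0.2484 0.0919]
 [0.6248 0.3441 0.2435]]
top 64 lo [0.4757 0.2082 0.1112] hi [0.5339 0.3343 0.5215] mean [0.5264 0.2491 0.1805]
 px 194 246 249 261
 blue 179 [0.6214 0.2609 0.1432] [[0.6168 0.2441 0.0915]
 [0.6279 0.2794 0.2136]]
```

No contact so far. I carry on past the tip and then look.

```bash
python3 -m jog '[[0.02,0.001,0,0,0,0,-1],[0.045,0.001,0,0,0,0,-1],[0.065,0.001,0,0,0,0,-1],[0.065,0.001,0,0,0,0,-1],[0.065,0.001,0,0,0,0,-1]]'; python3 go.py .561 .2885 .223 5.25
python3 y.py 6.npz;python3 - <<'E'
from m import *
c=read_camera("wrist")
a=load("side6.npz")["img"][220:340,230:350,::-1];b=c["img"][:,:,::-1]
cv2.imwrite("pics/p6.png",np.hstack([cv2.resize(a,(400,400)),cv2.copyMakeBorder(cv2.resize(b,(400,300)),0,100,0,0,0)]))
E
```

```text
time_s: 6.6
ee_pos: [0.5573, 0.2882, 0.2467]
tcp_rot: [0.999, 0.046, -0.0, 0.0]
ft_force: [1.1, 0.8, -2.2]
finger_gap: 0.53
gripper_force: 42.3
t 6.6 p [0.5573 0.2882 0.2467] yaw 5.228159570834363 F [ 1.1175  0.78   -2.1964] gap 0.5302505867678319 dist 0.023981484655848345
UNITS [0.0075 0.0001 0.0474] [ 0.      0.0004 -0.0002]
side 431 lo [0.5206 0.2498 0.1114] hi [0.5563 0.3393 0.3631] mean [0.5496 0.3092 0.1689]
 px 292 455 105 336
 blue 609 [0.6161 0.3085 0.1686] [[0.6086 0.2493 0.0926]
 [0.6241 0.344  0.2434]]
top 113 lo [0.496  0.2089 0.1106] hi [0.562  0.336  0.5244] mean [0.5511 0.2816 0.1846]
 px 194 245 236 248
 blue 129 [0.6222 0.2584 0.1476] [[0.6174 0.2437 0.0939]
 [0.628  0.2752 0.1804]]
```

View pics/p6.png

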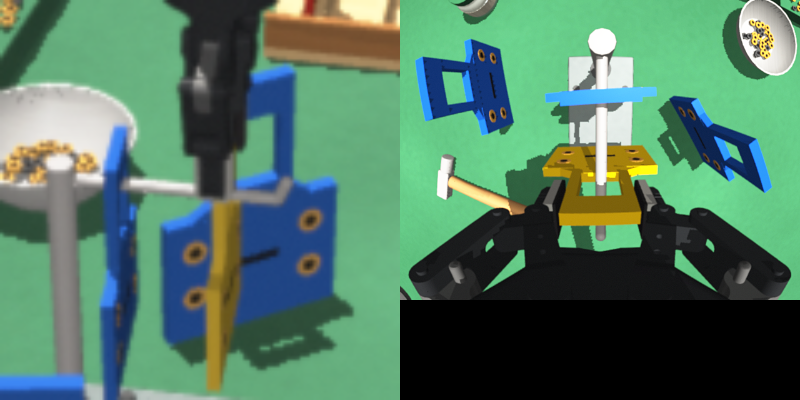

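The rod passes through yellow's hole: wrist view, the tip emerges at (600,235). Blue is untouched at (117,250) in the side panel. I lower it onto the rod.

```bash
python3 -m jog '[[0.004,0,0.01,0,0,0,-1],[0.004,0,0.02,0,0,0,-1],[0.004,0,0.03,0,0,0,-1],[0.004,0,0.037,0,0,0,-1],[0.004,0,0.04,0,0,0,-1]]'; python3 -m jog '[[0,0,0,0,0,0,-1],[0,0,0.002,0,0,0,-1],[0,0,0.003,0,0,0,-1]]';python3 go.py .561 .2885 .223 5.25
```

```text
time_s: 7.17
ee_pos: [0.5589, 0.2883, 0.2265]
tcp_rot: [0.999, 0.046, -0.001, 0.0]
ft_force: [-3.9, -1.6, 6.5]
finger_gap: 0.532
gripper_force: 43.2
time_s: 7.42
ee_pos: [0.5594, 0.2885, 0.2264]
tcp_rot: [0.999, 0.046, 0.0, -0.0]
ft_force: [-4.5, -2.0, 6.8]
finger_gap: 0.531
gripper_force: 43.1
t 7.4167 p [0.5594 0.2885 0.2264] yaw 5.237716982326053 F [-4.4907 -2.0246  6.7675] gap 0.5308915883985086 dist 0.0037552759467944837
UNITS [0.0031 0.0003 0.0068] [-0.0001 -0.0003 -0.0001]
```

The rod is carrying it, with 6.8 N upward. I open gently.

```bash
python3 -m jog '[[0,0,0,0,0,0,0.1],[0,0,0,0,0,0,0.2],[0,0,0,0,0,0,0.4],[0,0,0,0,0,0,0.7],[0,0,0,0,0,0,0.8]]' 20; python3 -m jog '[[0,0,0,0,0,0,0.8],[0,0,-0.02,0,0,0,0.8],[0,0,-0.06,0,0,0,0.8],[0,0,-0.12,0,0,0,0.8],[0,0,-0.18,0,0,0,0.8]]';python3 go.py .561 .2885 .35 5.25;python3 -m jog '[[0,0,-0.06,0,0,0,0.8],[0,0,-0.1,0,0,0,0.8],[0,0,-0.1,0,0,0,0.8],[0,0,-0.1,0,0,0,0.8]]'
python3 y.py 7.npz;python3 - <<'E'
from m import *
c=read_camera("wrist")
a=load("side7.npz")["img"][160:340,230:410,::-1];b=c["img"][:,:,::-1]
cv2.imwrite("pics/p7.png",np.hstack([cv2.resize(a,(400,400)),cv2.copyMakeBorder(cv2.resize(b,(400,300)),0,100,0,0,0)]))
E
python3 r.py >/dev/null; python3 -c "
from r import *
fit('7.npz')"|grep red
```

```text
time_s: 7.83
ee_pos: [0.5594, 0.2884, 0.2253]
tcp_rot: [0.999, 0.046, -0.0, 0.0]
ft_force: [0.2, 0.3, -0.2]
finger_gap: 0.899
gripper_force: 0.0
time_s: 8.25
ee_pos: [0.5589, 0.2883, 0.3163]
tcp_rot: [0.999, 0.046, -0.001, 0.0]
ft_force: [0.7, 0.9, 0.9]
finger_gap: 0.902
gripper_force: 0.0
t 8.25 p [0.5589 0.2883 0.3163] yaw 5.231742885081182 F [0.6902 0.8984 0.8546] gap 0.901936854581804 dist 0.033805289464399216
UNITS [ 0.0042 -0.0001 -0.0675] [ 0.0002  0.0011 -0.0002]
time_s: 8.58
ee_pos: [0.56, 0.2886, 0.3679]
tcp_rot: [0.999, 0.046, 0.002, -0.001]
ft_force: [0.2, -0.1, -0.8]
finger_gap: 0.901
gripper_force: 0.0
side 574 lo [0.5485 0.2442 0.0913] hi [0.5623 0.3385 0.2443] mean [0.5531 0.3033 0.1709]
 px 270 458 67 344
 blue 608 [0.6161 0.3086 0.1688] [[0.6088 0.2496 0.0926]
 [0.6241 0.3447 0.2439]]
top 173 lo [0.5475 0.238  0.0916] hi [0.5657 0.3365 0.2436] mean [0.556  0.2833 0.1687]
 px 196 247 231 248
 blue 76 [0.6234 0.2549 0.138 ] [[0.6153 0.2441 0.0924]
 [0.6467 0.3048 0.2419]]
side red 179 neck lo [ 0.6082 -0.2923  0.1167] hi [ 0.615  -0.246   0.1683] mean [ 0.6116 -0.2604  0.1466] line -88.25121 zmax 0.16840989100774298 top mean [ 0.6124 -0.2631  0.1641] n 27 topy -0.2989984275547128 -0.2454122258751333
top red 199 neck lo [ 0.6073 -0.2936  0.1481] hi [ 0.6165 -0.2499  0.1668] mean [ 0.6115 -0.2712  0.1619] line -86.29606 zmax 0.16697129187150445 top mean [ 0.6117 -0.2712  0.1633] n 86 topy -0.29459730181220456 -0.2476360207777046Traceback (most recent call last):
  File "<string>", line 3, in <module>
    fit('7.npz')
    ~~~^^^^^^^^^
  File "r.py", line 18, in fit
    d=cv2.fitLine(r.astype(np.float32),cv2.DIST_HUBER,0,.01,.01).ravel()
      ~~~~~~~~~~~^^^^^^^^^^^^^^^^^^^^^^^^^^^^^^^^^^^^^^^^^^^^^^^
cv2.error: OpenCV(4.12.0) /io/opencv/modules/imgproc/src/linefit.cpp:102: error: (-215:Assertion failed) count > 0 in function 'fitLine3D_wods'
```

View pics/p7.png

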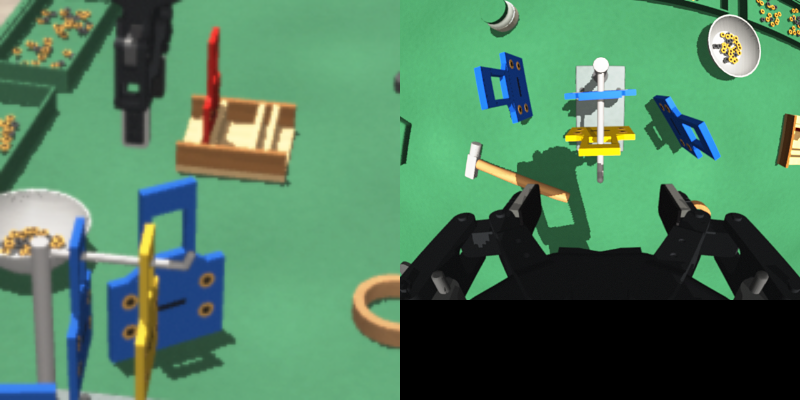

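Yellow hangs on the rod at left panel (148,260), in front of blue, and the gripper is clear. Red has not moved. I let it settle for a moment, check the numbers, then hand in.

```bash
for i in 1 2 3 4; do python3 -m jog '[[0,0,0,0,0,0,0.8],[0,0,0,0,0,0,0.8],[0,0,0,0,0,0,0.8],[0,0,0,0,0,0,0.8],[0,0,0,0,0,0,0.8]]'|head -1; done; python3 y.py 8.npz; python3 -c "
from rig import *
print(sign_off())"
```

```text
time_s: 9.15
time_s: 9.57
time_s: 9.98
time_s: 10.4
side 570 lo [0.5488 0.2437 0.0902] hi [0.5622 0.3387 0.2436] mean [0.5546 0.3036 0.1674]
 px 291 300 261 344
 blue 605 [0.616  0.3087 0.1688] [[0.6088 0.2497 0.0926]
 [0.6246 0.344  0.2432]]
top 175 lo [0.548  0.2382 0.0906] hi [0.5656 0.3365 0.2426] mean [0.5566 0.2832 0.1666]
 px 196 247 231 246
 blue 73 [0.6234 0.2544 0.1382] [[0.6146 0.2437 0.0911]
 [0.6453 0.3053 0.2414]]
the job is handed in; nothing more can be done
None
```

The yellow template hangs by its hole on the hook in front of the blue one, gripper clear. Blue and red measured in place, and I handed the job in at about 10.5 s; `sign_off()` returned no verdict.

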